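Mark the third round on the domino score rack

ROBOT

A 6-joint arm with a two-finger parallel gripper is mounted at the origin on the work surface. World frame = base frame: x ahead of the robot, y to its left, z up, the work surface at z = 0. Lengths are in m, angles in rad, forces in N, time in s.
With the tool pointing down it reaches from about 0.225 to 0.875 m from the base axis. Payload 3.4 kg.
Tool frame: the origin (TCP) lies at the centre of the arm's flange, where the gripper is bolted on; the fingertips stand robot.tcp_to_tips ahead of it and the grasp point (between the pads) lies 155 mm ahead of it (robot.tcp_to_tips is the distance from the TCP to the fingertips, in m); z points along the fingers, y is the direction in which the jaws open and shut (so a half turn about z gives the same grasp; the last joint's range is limited). The gripper opens to 85 mm and grips with 20 to 120 N. Pads are 22 mm wide; open, the fingers measure 114 mm over their backs; the gripper's body (76 mm by 85 mm) begins 54 mm behind the grasp point. The pads swing forward as they close: fully open they stand 13 mm farther back than shut.
Start: joints at [1.097, 0.276, 1.505, -0, 1.361, -0.121], TCP at [0.199, 0.54, 0.405] pointing down, gripper open.
Joint ranges: [-2.89, 2.89], [-0.75, 2.08], [0.22, 2.7], [-1.18, 4.32], [0.11, 2.71], [-2.7, 2.7]. Speed limits (rad/s): [2.57, 2.57, 3.14, 3.14, 3.14, 3.14].

INTERFACE

Orientations are given as a unit quaternion [w, x, y, z].
In Python, from station import robot gives the robot as it stands. Calls block until the motion is done:
- robot.move_pose(position, orientation): joint-space move of the TCP to a pose.
- robot.line_to(position, frame=None, v=0.15, max_force=None): straight line of the TCP; frame=None keeps the orientation; v is the mean speed in m/s. With max_force (N) it stops when the force on the tool has changed by that much, and returns True; else False.
- robot.move_joints(angles): joint-space move.
- robot.gripper_to(opening): opening from 0.0 (shut) to 1.0 (fully open); the grip force is fixed at half the most; returns when the fingers have stopped.
- robot.sleep(seconds).
- robot.ik(position, orientation): joint angles nearest the present ones, or None.
- robot.get_obs(): the state.
- robot.grab_frame(name): name is "scene" or "side" or "wrist"; returns a dict with "frame" (384x512x3 uint8, red, green, blue), "range_z" (384x512 float32, m along the optical axis (not along the pixel's ray), 0 where there is no reading), "intrinsics" (3x3 intrinsics, pixels), "distortion" ([k1, k2, p1, p2, k3] as OpenCV has them; the pictures are not rectified), "position" and "orientation" of the camera in the world. Camera axes: x right, y down, z forward; pixel columns grow to the right and rows downward; lengths in m; the calibration is good to about 2 mm. A picture is of the moment at which its call begins.
A pose or a line that the arm cannot do raises robot.MotionError and nothing moves.
- robot.sign_off(): hands the job in, once; it reports no verdict.
The state is a dict: "time": time; "joint_positions": joint angles; "joint_velocities": joint speeds; "joint_torque": joint torques, N m; "tcp_pos": TCP position; "ee_rot": TCP orientation; "force": force on the tool from outside, world axes, zero at the start; "wrist_torque": the same for the moment, N m; "grip_width": opening from 0.0 (shut) to 1.0 (fully open).
Only numpy, scipy, OpenCV 4.12 (cv2) and the standard library are available. Lean on these libraries where they do the work, as an engineer would, in place of code of your own. Each camera call takes 0.05 s, during which the arm holds its last target. There are 200 camera calls.

TASK

Mark round three on the wooden score rack. Starting on the end wall next to the turned post with the ball top, run a fingertip along the rail of walls to count the gaps, touching the tops of the first, second and third walls one after another; the gap just past the third wall is the third gap. Then push the loose ivory domino lying in front of the rack lengthwise into that third gap until it is fully home against the back board, without picking it up, putting it into any other gap or disturbing the other things on the table.

Things in the scene. Friction and masses are not known exactly. Their poses are not given: they have to be found in the camera images.
- rack: Fixed brown wood comb: back board 14 x 372 x 22 mm high, seven walls towards the robot, six gaps 36 mm wide, 50 mm deep, open on the bare table. Origin on the table at mid-length of the board's front face, where the gaps end; x points into the gaps (mouths at x = -50 mm), y left along the board. Walls at y = 0, +-46, +-92, +-138 mm, tops 25 mm high. Place and yaw vary.
- wall_0: Wall number 0 of the rack (the leftmost, at rack y = +138 mm), 50 mm long in x, 10 mm thick in y, 25 mm high, rounded top. Origin at the centre of its underside, on the table, 25 mm in front of the board; axes as the rack's.
- wall_1: Wall number 1 of the rack (rack y = +92 mm), 50 mm long in x, 10 mm thick in y, 25 mm high, rounded top. Origin at the centre of its underside, on the table, 25 mm in front of the board; axes as the rack's.
- wall_2: Wall number 2 of the rack (rack y = +46 mm), 50 mm long in x, 10 mm thick in y, 25 mm high, rounded top. Origin at the centre of its underside, on the table, 25 mm in front of the board; axes as the rack's.
- wall_3: Wall number 3 of the rack (rack y = +0 mm), 50 mm long in x, 10 mm thick in y, 25 mm high, rounded top. Origin at the centre of its underside, on the table, 25 mm in front of the board; axes as the rack's.
- wall_4: Wall number 4 of the rack (rack y = -46 mm), 50 mm long in x, 10 mm thick in y, 25 mm high, rounded top. Origin at the centre of its underside, on the table, 25 mm in front of the board; axes as the rack's.
- wall_5: Wall number 5 of the rack (rack y = -92 mm), 50 mm long in x, 10 mm thick in y, 25 mm high, rounded top. Origin at the centre of its underside, on the table, 25 mm in front of the board; axes as the rack's.
- wall_6: Wall number 6 of the rack (the rightmost, at rack y = -138 mm), 50 mm long in x, 10 mm thick in y, 25 mm high, rounded top. Origin at the centre of its underside, on the table, 25 mm in front of the board; axes as the rack's.
- post: Fixed turned wood post with ball top, 64 mm high, 28 mm across, 32 mm beyond one end wall of the rack (rack x = -15, y = +170 or -170 mm): counting starts at this end. Which end varies; a low square block (22 x 22 x 16 mm) stands at the other. Origin at the centre of its underside.
- tile: Loose ivory plastic domino, flat on the table in front of the walls, anywhere along the rack: 56 mm long (its x, within 0.2 rad of the gaps' direction), 30 mm wide (y), 14 mm thick, 25 to 50 g, slides with under 1 N. Origin at the centre of its underside, z up. Fully home, its end touches the back board, its centre is at rack x = -28 mm and 6 mm stick out of the mouth.
- domino_box: Bystander: closed blue plastic domino box with a steel clip latch, 204 x 70 x 50 mm. Origin at the centre of its underside.
- tumbler: Bystander: empty clear glass tumbler, 72 mm across, 95 mm high. Origin at the centre of its underside.
- ashtray: Bystander: round stainless steel ashtray, 100 mm across, 28 mm high. Origin at the centre of its underside.
- saucer: Bystander: round green ceramic saucer, 144 mm across, 18 mm high. Origin at the centre of its underside.

How it is judged:
On the way, in this order (a step that is already met when the one before it is completed fails the run):
1. a fingertip touches the first (end) wall counted from the post (((y of post in the frame of rack above 0 m and contact force between the fingers and wall_0 above 0.3 N) or (y of post in the frame of rack below 0 m and contact force between the fingers and wall_6 above 0.3 N))), for 0.02 s.
2. a fingertip touches the second wall counted from the post (((y of post in the frame of rack above 0 m and contact force between the fingers and wall_1 above 0.3 N) or (y of post in the frame of rack below 0 m and contact force between the fingers and wall_5 above 0.3 N))), for 0.02 s.
3. a fingertip touches the third wall counted from the post (((y of post in the frame of rack above 0 m and contact force between the fingers and wall_2 above 0.3 N) or (y of post in the frame of rack below 0 m and contact force between the fingers and wall_4 above 0.3 N))), for 0.02 s.
4. the domino is pushed home into the third gap from the post (((y of post in the frame of rack above 0 m and y of tile in the frame of rack between 0.017 and 0.029 m) or (y of post in the frame of rack below 0 m and y of tile in the frame of rack between -0.029 and -0.017 m)) and x of tile in the frame of rack above -0.034 m and angle between the x axis of tile and the x axis of rack, either way round below 0.2 rad and height (world z) of tile below 0.006 m and angle between tile's own z axis and vertical below 0.15 rad), for 0.2 s.
At the end, for the whole second after the job is handed in: The domino lies flat in the third gap counted from the ball-topped post, within 6 mm of the gap's middle line and 0.2 rad of its direction, its end within 6 mm of the back board, at rest; each bystander is within 30 mm of where it began (all of step 4 and linear speed of tile below 0.01 m/s and distance of each of domino_box, tumbler, ashtray, saucer from where it was at the start of the episode below 0.03 m); the robot touches nothing.
It fails at once if the domino is lifted more than 6 mm or tipped over 0.5 rad (height (world z) of tile above 0.006 m or angle between tile's own z axis and vertical above 0.5 rad).
It fails at once if the domino is pushed 18 mm or more into another gap (x of tile in the frame of rack above -0.06 m and not ((y of post in the frame of rack above 0 m and y of tile in the frame of rack between 0.003 and 0.043 m) or (y of post in the frame of rack below 0 m and y of tile in the frame of rack between -0.043 and -0.003 m))).
It fails at once if a bystander is moved more than 30 mm or the tumbler tips over 0.5 rad (angle between tumbler's own z axis and vertical above 0.5 rad or distance of any of domino_box, tumbler, ashtray, saucer from where it was at the start of the episode above 0.03 m).
It also fails if it takes over 67 s, if anything falls off the work surface, if the arm or the gripper's body presses on something with over 40 N, if the wrist force passes 120 N, or if a joint passes its speed limit or range.

## Working session

There is one attempt and no reset: what is moved stays moved. The work goes in short steps, each a Python script; the robot and the scene stay as the last script left them, time stands still between calls to the robot, and variables do not carry over. Pictures are saved under pics/ and viewed, about 8 in all and at most 12, crops included, and the job is handed in when it is done.

```bash
mkdir -p pics; ls; cat > h.py <<'E'
from station import robot
import numpy as np, cv2, pickle
from scipy.spatial.transform import Rotation as R
def q2m(q): return R.from_quat([q[1],q[2],q[3],q[0]]).as_matrix()
def grab(n,f):
    d=robot.grab_frame(n); pickle.dump(d,open(f'pics/{f}.pkl','wb'))
    cv2.imwrite(f'pics/{f}.png',d['frame'][:,:,::-1]); return d
def load(f): return pickle.load(open(f'pics/{f}.pkl','rb'))
def px2w(d,uv,z):
    uv=np.array(uv,float).reshape(-1,1,2)
    n=cv2.undistortPoints(uv,np.array(d['intrinsics']),np.array(d['distortion'])).reshape(-1,2)
    r=np.c_[n,np.ones(len(n))]@q2m(d['orientation']).T; p=np.array(d['position'])
    return p+r*((z-p[2])/r[:,2])[:,None]
def cloud(d):
    z=d['range_z']; v,u=np.nonzero(z>0)
    n=cv2.undistortPoints(np.c_[u,v].astype(float).reshape(-1,1,2),np.array(d['intrinsics']),np.array(d['distortion'])).reshape(-1,2)
    P=(np.c_[n,np.ones(len(n))]*z[v,u][:,None])@q2m(d['orientation']).T+np.array(d['position'])
    return np.c_[u,v],P
E
python3 - <<'E'
from h import *
d=grab('scene','s0'); e=grab('side','e0')
for x in (d,e): print(x['position'],q2m(x['orientation'])[:,2])
o=robot.get_obs(); print(robot.tcp_to_tips,o['ee_rot'],o['time'],o['tcp_pos'],o['force'])
cv2.imwrite('pics/both.png',np.hstack([cv2.resize(a['frame'],(400,300)) for a in (d,e)])[:,:,::-1])
E
```

```text
pics
[1.20158498 0.03402499 1.07910351] [-0.52120111 -0.02317417 -0.85311919]
[ 0.4262887  -0.90445529  1.16290617] [ 0.0814158   0.62474233 -0.77657484]
0.1734 [-2.38370983e-04  1.75473711e-01  9.84483773e-01 -7.87874154e-04] 0.1 [0.19860112 0.53940239 0.40393095] [-1.37554106 -1.13254786  0.60114839]
```

View pics/s0.png

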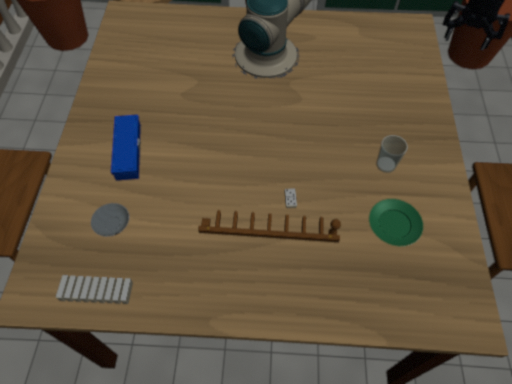

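```bash
python3 - <<'E'
from h import *
d=load('s0'); e=load('e0')
c=cv2.resize(d['frame'][180:250,190:350],None,fx=5,fy=5,interpolation=cv2.INTER_CUBIC)
cv2.imwrite('pics/c0.png',c[:,:,::-1])
print(px2w(d,[[290,198],[206,222],[335,225],[214,222]],0.014))
for n,x in (('s',d),('e',e)):
    uv,P=cloud(x)
    m=(P[:,2]>0.008)&(P[:,2]<0.08)&(P[:,0]>.25)&(P[:,0]<.75)&(abs(P[:,1])<.3)
    print(n,m.sum(),P[m].min(0),P[m].max(0))
cv2.imwrite('pics/e0b.png',cv2.resize(e['frame'],(800,600))[:,:,::-1])
E
```

```text
[[ 0.57498884  0.09336864  0.014     ]
 [ 0.66261131 -0.12889424  0.014     ]
 [ 0.65090524  0.21438377  0.014     ]
 [ 0.6613569  -0.10764492  0.014     ]]
s 1832 [ 0.34210588 -0.29967098  0.00804489] [0.69844426 0.22276287 0.06737715]
e 1276 [ 0.2517965  -0.14797905  0.00801109] [0.71415652 0.28755048 0.066613  ]
```

View pics/c0.png

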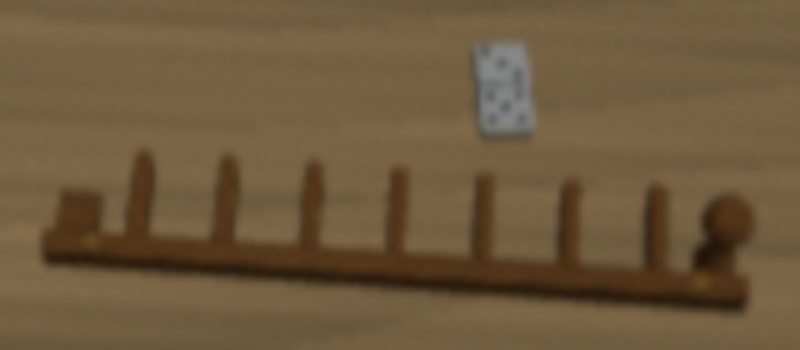

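View pics/e0b.png

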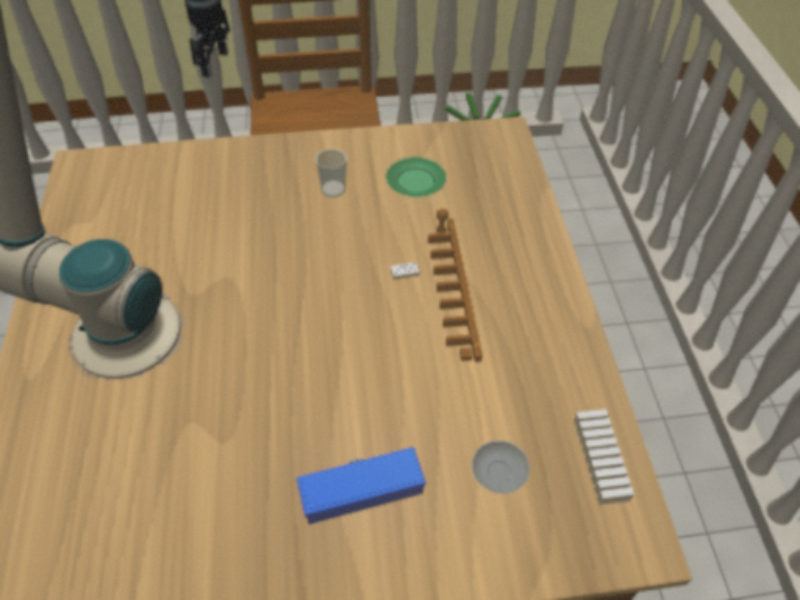

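```bash
cat >> h.py <<'E'
def quat(psi):
    q=(R.from_euler('z',psi)*R.from_euler('x',np.pi)).as_quat(); return [q[3],q[0],q[1],q[2]]
E
python3 - <<'E'
from h import *
d=load('s0')
# wall tips (robot-side top) w0..w6 from crop
cr=np.array([[656,184],[572,180],[485,176],[399,170],[314,162],[229,156],[144,152]])/5+[190,180]
W=px2w(d,cr,0.025); print(W[:,:2].round(4))
a=np.polyfit(W[:,1],W[:,0],1); th=-np.arctan(a[0]); print('yaw',th)
for s in (1,-1):
    for pos in ([.56,.05,.42],[.56,.05,.25]):
        print(s,robot.ik(pos,quat(th+s*np.pi/2)))
    
q=quat(th+np.pi/2) if robot.ik([.56,.05,.25],quat(th+np.pi/2)) is not None else quat(th-np.pi/2)
robot.move_pose([.52,.05,.42],q); robot.gripper_to(0.)
d=grab('wrist','w0'); print(d['position'],q2m(d['orientation'])[:,2],robot.get_obs()['joint_positions'])
cv2.imwrite('pics/w0b.png',cv2.resize(d['frame'],(800,600),interpolation=cv2.INTER_CUBIC)[:,:,::-1])
E
```

```text
[[ 0.6344  0.1767]
 [ 0.6347  0.1321]
 [ 0.6351  0.0858]
 [ 0.6342  0.0398]
 [ 0.6321 -0.0058]
 [ 0.6312 -0.0515]
 [ 0.6315 -0.0971]]
yaw -0.01456090595233209
1 [-3.47035823e-02  2.48481205e-01  1.50540619e+00 -4.44089210e-16
  1.38770526e+00 -2.01426763e-02]
1 [-3.47035823e-02  3.85711030e-01  1.75834151e+00 -4.44089210e-16
  9.97540111e-01 -2.01426763e-02]
-1 None
-1 None
[0.52009804 0.12340117 0.38918083] [-0.00495984 -0.28866545 -0.95741718] [-3.74889996e-02  1.87867510e-01  1.58665267e+00 -2.67804084e-07
  1.36710876e+00 -2.28633114e-02]
```

View pics/w0b.png

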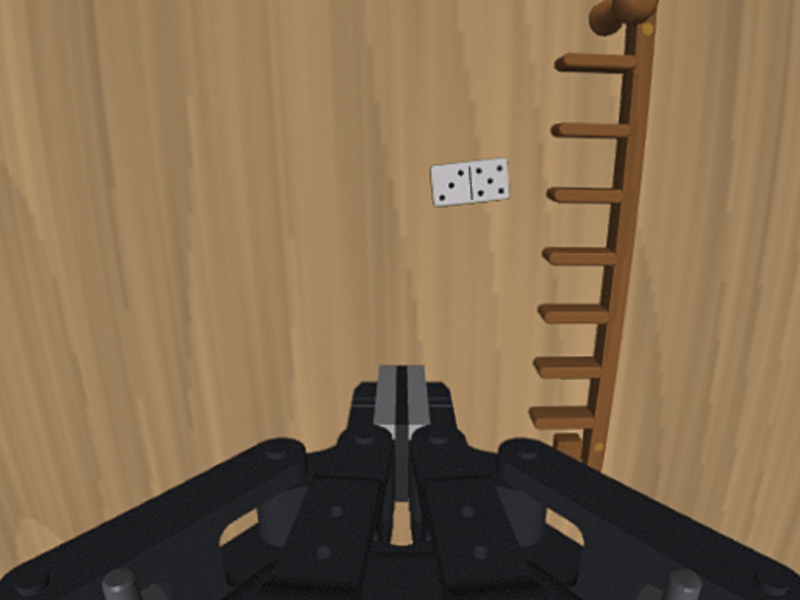

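```bash
cat > fit.py <<'E'
from h import *
from scipy.optimize import minimize
walls=[138,92,46,0,-46,-92,-138]
def sdbox(p,c,h):
    q=abs(p-c)-h; return np.linalg.norm(np.maximum(q,0),axis=1)+np.minimum(q.max(1),0)
def rackfit(P,x0):
    P=P[(P[:,2]>.019)&(P[:,2]<.03)&(P[:,0]>.6)&(P[:,0]<.75)&(P[:,1]>-.13)&(P[:,1]<.2)]
    wl=P[P[:,2]>.0228]; 
    def tr(p,t): c,s=np.cos(t[2]),np.sin(t[2]); return (p[:,:2]-t[:2])@np.array([[c,-s],[s,c]])
    def cost(t):
        d=tr(P,t); sd=np.min([sdbox(d,[-.025,y/1e3],[.025,.005]) for y in walls]+[sdbox(d,[.007,0],[.007,.186])],axis=0)
        # trimmed: penalise points outside; plus centre pull for wall points in y
        w=d[(d[:,0]<-.006)&(d[:,0]>-.045)]; yy=np.min([abs(w[:,1]-y/1e3) for y in walls],axis=0)
        return np.mean(np.minimum(np.maximum(sd,0),.01)**2)*1e6+np.mean(np.minimum(yy,.012)**2)*1e6
    r=minimize(cost,x0,method='Nelder-Mead',options=dict(xatol=1e-5,fatol=1e-6,maxiter=2000,initial_simplex=[x0,x0+[.01,0,0],x0+[0,.01,0],x0+[0,0,.03]]))
    return r.x,r.fun,len(P)
def tilefit(d):
    f=cv2.cvtColor(d['frame'],cv2.COLOR_RGB2HSV)
    m=((f[:,:,1]<60)&(f[:,:,2]>120)).astype(np.uint8)
    m=cv2.morphologyEx(m,cv2.MORPH_CLOSE,np.ones((5,5),np.uint8))
    cs,_=cv2.findContours(m,cv2.RETR_EXTERNAL,cv2.CHAIN_APPROX_NONE); out=[]
    for c in cs:
        if cv2.contourArea(c)<60: continue
        w=px2w(d,c.reshape(-1,2),.014)[:,:2]
        (x,y),(a,b),g=cv2.minAreaRect((w*1e3).astype(np.float32))
        if a<b: a,b,g=b,a,g-90
        g=(g+90)%180-90
        if 40<a<70 and 20<b<45: out.append(np.array([x,y,g,a,b]).round(2))
    return out
def proj(d,p):
    Rm=q2m(d['orientation']); rv,_=cv2.Rodrigues(Rm.T)
    return cv2.projectPoints(np.array(p,float),rv,-Rm.T@np.array(d['position']),np.array(d['intrinsics']),np.array(d['distortion']))[0].reshape(-1,2)
def r2w(t,p):
    c,s=np.cos(t[2]),np.sin(t[2]); p=np.atleast_2d(p); return p@np.array([[c,s],[-s,c]])+t[:2]
E
python3 - <<'E'
from fit import *
for n in ('w0','s0','e0'):
    d=load(n); uv,P=cloud(d)
    t,f,k=rackfit(P,np.array([.684,.04,-.0146])); print(n,t.round(4),round(f,2),k,tilefit(d))
    if n=='w0': T=t; D=d
f=cv2.resize(D['frame'],None,fx=1,fy=1)
S=2.2; f=cv2.resize(D['frame'][0:300,250:440],None,fx=2,fy=2,interpolation=cv2.INTER_CUBIC)
for y in walls:
    q=np.array([[-.05,y/1e3-.005],[-.05,y/1e3+.005],[0,y/1e3+.005],[0,y/1e3-.005]])
    p=proj(D,np.c_[r2w(T,q),np.full(4,.0)+.022])
    cv2.polylines(f,[((p-[250,0])*2*16).astype(np.int32)],True,(0,255,0),1,cv2.LINE_AA,4)
p=proj(D,np.c_[r2w(T,[[0,-.186],[0,.186],[.014,.186],[.014,-.186]]),np.full(4,.022)])
cv2.polylines(f,[((p-[250,0])*2*16).astype(np.int32)],True,(255,0,0),1,cv2.LINE_AA,4)
cv2.imwrite('pics/ov.png',f[:,:,::-1])
E
```

```text
w0 [ 0.6766  0.0407 -0.0047] 8.75 5719 [array([568.81,  96.09,   5.74,  55.36,  29.64])]
s0 [ 0.6798  0.0384 -0.0106] 9.3 1014 [array([569.75,  95.56,   5.68,  54.59,  26.02])]
e0 [ 0.6779  0.0381 -0.0155] 11.96 610 [array([568.98,  91.9 ,   6.15,  55.5 ,  34.65])]
```

View pics/ov.png

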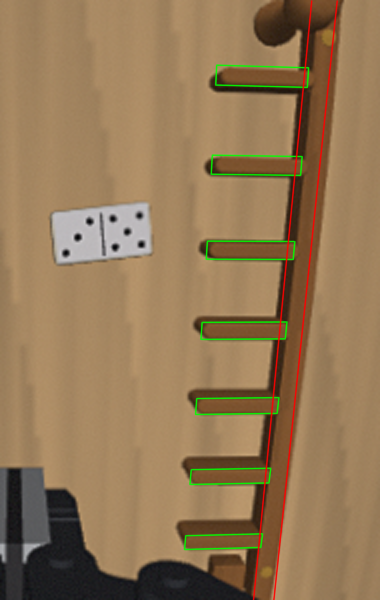

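```bash
python3 - <<'E'
from fit import *
d=load('w0'); a=cv2.resize(d['frame'][15:155,340:422],None,fx=4,fy=4,interpolation=cv2.INTER_CUBIC)
b=cv2.resize(d['frame'][145:285,325:407],None,fx=4,fy=4,interpolation=cv2.INTER_CUBIC)
f=np.hstack([a,b])[:,:,::-1]; f=np.clip(f.astype(float)*1.7,0,255).astype(np.uint8)
cv2.imwrite('pics/z.png',f); print(f.shape)
E
```

```text
(560, 656, 3)
```

View pics/z.png

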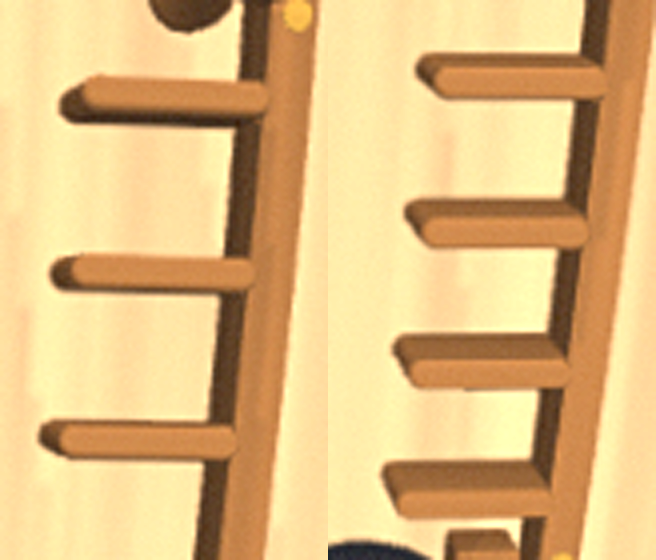

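```bash
python3 - <<'E'
from fit import *
from scipy.optimize import least_squares
d=load('w0')
L=lambda a:np.array(a)/4+[340,15]
Q=lambda a:(np.array(a)-[328,0])/4+[325,145]
F=np.r_[L([[272,30],[266,100],[247,275],[231,440],[219,550]]),Q([[608,20],[594,140],[577,290],[559,430],[547,520]])]
B=np.r_[L([[317,30],[268,550]]),Q([[655,20],[624,290],[590,550]])]
C=np.r_[L([[170,97],[155,273],[145,440]]),Q([[510,77],[500,229],[485,372],[475,503]])]
F,B,C=px2w(d,F-.0,.022),px2w(d,B,.022),px2w(d,C,.025)
Y=np.array(walls)/1e3
def tr(p,t): c,s=np.cos(t[2]),np.sin(t[2]); return (p[:,:2]-t[:2])@np.array([[c,-s],[s,c]])
res=lambda t:np.r_[tr(F,t)[:,0],tr(B,t)[:,0]-.014,tr(C,t)[:,1]-Y]*1e3
r=least_squares(res,[.68,.04,0]); print(r.x.round(4),r.fun.round(1))
for n in ('s0',):
    d=load(n)
    print([tilefit(d)])
E
```

```text
[ 0.6778  0.041  -0.0128] [ 1.2  0.9 -0.3 -0.4 -0.5 -0.5 -0.7 -0.4 -0.4 -0.3 -0.4  0.1 -0.5  0.4
  1.7 -2.3 -1.5 -0.4  1.1  1.2  0.8  1.1]
[[array([569.75,  95.56,   5.68,  54.59,  26.02])]]
```

```bash
cat >> fit.py <<'E'
T=np.array([.678,.041,-.0128]); TIP=robot.tcp_to_tips
QT=quat(T[2]+np.pi/2)
def P3(x,y,tip): return [*r2w(T,[x,y])[0],tip+TIP]
E
python3 - <<'E'
from fit import *
robot.move_pose(P3(-.04,.135,.10),QT)
for y in (.135,.092,.046):
    robot.line_to(P3(-.035,y,.040),v=.12)
    f0=np.array(robot.get_obs()['force'])
    hit=robot.line_to(P3(-.035,y,.015),v=.03,max_force=3)
    robot.sleep(.1); o=robot.get_obs()
    print(hit,(np.array(o['force'])-f0).round(2),o['tcp_pos'][2]-TIP,o['time'])
    robot.line_to(P3(-.035,y,.040),v=.1)
E
```

```text
True [-1.43 -0.45  3.93] 0.024941070462589005 5.2417
True [ 0.49 -0.33  3.64] 0.02492988314205799 6.7167
True [-0.28  0.32  6.07] 0.024941841714260643 8.2167
```

```bash
python3 - <<'E'
from fit import *
robot.line_to(P3(-.035,.07,.045),v=.15)
robot.line_to(P3(-.110,.094,.045),v=.15)
robot.line_to(P3(-.110,.094,.005),v=.1)
print(robot.line_to(P3(-.110,.050,.005),v=.05,max_force=10)); o=robot.get_obs(); print(o['tcp_pos'],o['force'])
robot.line_to(P3(-.110,.058,.005),v=.08)
robot.line_to(P3(-.110,.058,.05),v=.15)
robot.line_to(P3(-.16,-.03,.17),v=.25)
d=grab('wrist','w1'); s=grab('scene','s1'); print(robot.get_obs()['time'],tilefit(d),tilefit(s))
cv2.imwrite('pics/w1b.png',cv2.resize(d['frame'],(800,600),interpolation=cv2.INTER_CUBIC)[:,:,::-1])
E
```

```text
False
[0.5686236  0.09248673 0.17833214] [-0.41969398 -0.37188305  0.26796555]
12.675 [array([ 5.6627e+02,  6.5890e+01, -3.2000e-01,  5.5110e+01,  2.9080e+01])] [array([568.07,  65.69,   2.12,  54.69,  27.92])]
```

View pics/w1b.png

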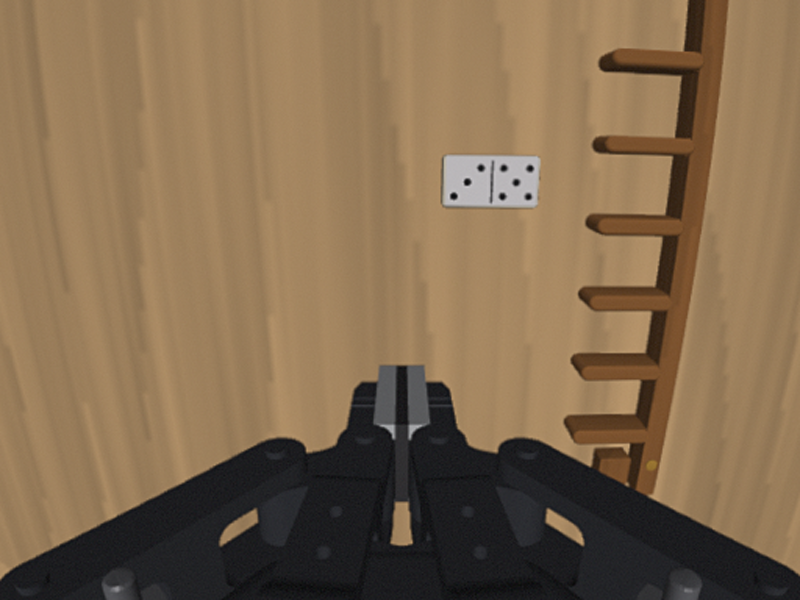

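```bash
python3 - <<'E'
from fit import *
d=load('w1')
# top-face ends of w2,w3 (tip,root) in 800x600 view
p=np.array([[606,145],[690,147],[600,225],[680,228]])/800*512
W=px2w(d,p,.025)[:,:2]; c=T[2]
print(((W-T[:2])@np.array([[np.cos(c),-np.sin(c)],[np.sin(c),np.cos(c)]])).round(4))
# push from behind: tool y behind the near end
robot.line_to(P3(-.175,.0232,.05),v=.25)
robot.line_to(P3(-.175,.0232,.005),v=.12)
print(robot.line_to(P3(-.106,.0232,.005),v=.06,max_force=12))
robot.line_to(P3(-.115,.0232,.005),v=.1)
robot.line_to(P3(-.115,.0232,.05),v=.15)
robot.line_to(P3(-.15,-.06,.17),v=.25)
d=grab('wrist','w2'); print(robot.get_obs()['time'],tilefit(d))
cv2.imwrite('pics/w2b.png',cv2.resize(d['frame'][:300,200:],None,fx=2.4,fy=2,interpolation=cv2.INTER_CUBIC)[:,:,::-1])
E
```

```text
[[-0.051   0.0443]
 [-0.0026  0.0446]
 [-0.0502  0.0002]
 [-0.0024 -0.0009]]
False
16.675 [array([610.71,  64.97,  -1.02,  55.12,  28.97])]
```

View pics/w2b.png

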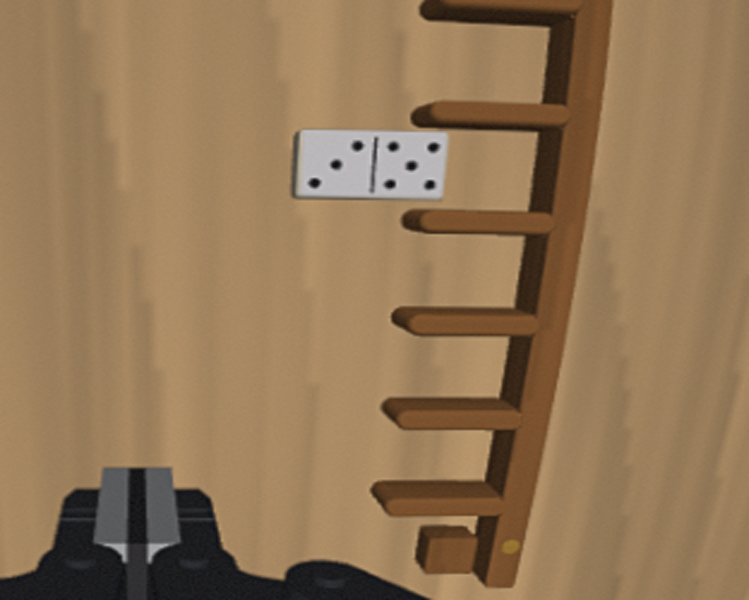

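```bash
python3 - <<'E'
from fit import *
robot.line_to(P3(-.122,.0231,.05),v=.25)
robot.line_to(P3(-.122,.0231,.005),v=.12)
print(robot.line_to(P3(-.060,.0231,.005),v=.04,max_force=8)); robot.sleep(.2)
o=robot.get_obs(); print(o['force'],((np.array(o['tcp_pos'])[:2]-T[:2])@np.array([[np.cos(T[2]),-np.sin(T[2])],[np.sin(T[2]),np.cos(T[2])]])))
robot.line_to(P3(-.09,.0231,.005),v=.1)
robot.line_to(P3(-.10,.0231,.06),v=.15)
robot.line_to(P3(-.13,-.06,.17),v=.25)
d=grab('wrist','w3'); s=grab('scene','s3'); print(robot.get_obs()['time'],tilefit(d),tilefit(s))
a=cv2.resize(d['frame'][:300,200:],None,fx=2.4,fy=2,interpolation=cv2.INTER_CUBIC)
cv2.imwrite('pics/w3b.png',a[:,:,::-1])
E
```

```text
True
[ 0.40361892 -0.08000642  0.7263362 ] [-0.06689151  0.02313519]
21.15 [array([649.06,  64.24,  -0.82,  55.43,  29.29])] [array([647.83,  62.69,   1.57,  48.57,  26.73])]
```

View pics/w3b.png

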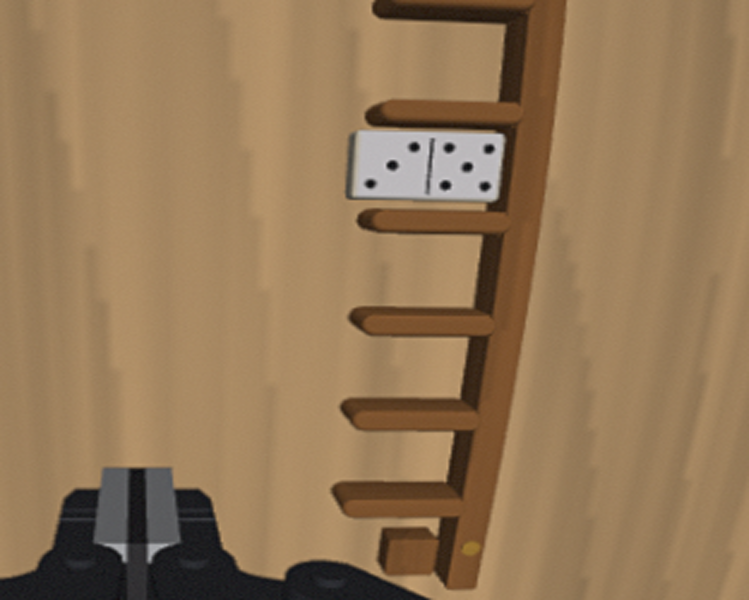

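```bash
python3 - <<'E'
from h import *
a,b=load('s0')['frame'].astype(int),load('s3')['frame'].astype(int)
D=abs(a-b).max(2)
for n,(u0,u1,v0,v1) in dict(box=(105,145,110,185),ash=(85,135,200,240),tumb=(370,410,130,175),sauc=(365,428,195,250)).items(): print(n,(D[v0:v1,u0:u1]>30).sum())
robot.sign_off()
E
```

```text
box 0
ash 0
tumb 0
sauc 0
the job is handed in; nothing more can be done
```

The domino is fully home in the third gap from the ball-topped post, and I handed the job in after about 21 s of robot time.

- **Counting:** The post stands at the rack's left (+y) end. I touched the tops of walls 0, 1 and 2 in that order with the shut fingertips. Each contact read about 4–6 N with the tips at 25 mm, the known wall height.
- **Pushing:** I slid the domino sideways into line with the gap between walls 2 and 3, then pushed it in from behind in two strokes. The second stroke stopped on contact force with the tool at rack x = −66.9 mm; I had predicted −66.8 mm for the domino against the board.
- **Final position:** The wrist picture puts the domino at about rack x = −29 mm and y = +23 mm, so it is centred. It is within 0.01 rad of the gap's direction and flat between walls 2 and 3.
- **Bystanders:** The before and after scene pictures show no pixel changes around the box, ashtray, tumbler or saucer. The arm was clear of everything at hand-in.
- **Small disagreements:** The first depth-cloud fit of the rack differed from my hand-picked pixel fit by about 1 mm and 8 mrad, so I used the pixel fit. The scene camera put the domino about 1.5 mm off in y and 0.04 rad off in angle compared with the wrist camera, within its coarser resolution.

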